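Torque-check the board clamps and flag the loose one

ROBOT

A 7-joint arm with a two-finger parallel gripper is mounted at the origin on the work surface. World frame = base frame: x ahead of the robot, y to its left, z up, the work surface at z = 0. Lengths are in m, angles in rad, forces in N, time in s.
With the tool pointing down it reaches from about 0.4 to 0.875 m from the base axis. Payload 19.3 kg.
Tool frame: the origin (TCP) lies at the very end of the fingers, on their centre line; the grasp point (between the pads) lies 19 mm behind it; z points along the fingers, y is the line along which they close (so a half turn about z gives the same grasp; the last joint's range is limited). The gripper opens to 85 mm and grips with 20 to 120 N. Pads are 22 mm wide; open, the fingers measure 114 mm over their backs; the gripper's body (76 mm by 85 mm) begins 54 mm behind the grasp point. The pads swing forward as they close: fully open they stand 13 mm farther back than shut.
Start: joints at [1.119, 0.521, -0.036, 1.599, 0.021, 1.021, -0.113], TCP at [0.233, -0.58, 0.231] pointing down, gripper open.
Joint ranges: [-2.91, 2.91], [-0.3, 2.13], [-1.5, 1.42], [0.17, 2.43], [-1.26, 4.41], [0.16, 1.93], [-2.52, 2.52]. Speed limits (rad/s): [1.89, 1.89, 2.39, 2.39, 3.01, 3.01, 3.01].

INTERFACE

Orientations are given as [roll, pitch, yaw] about the fixed x, y, z axes, in that order (R = Rz(yaw) Ry(pitch) Rx(roll)).
In Python, from workcell import bot gives the robot as it stands.
- The arm moves only by the shell command python3 -m crank 'ROWS' [FORCE]. ROWS is a JSON object of lists of equal length, an entry for each row: "travel": the shift along the world's x, y, z in cm, a list of three; "turn": the turn, a rotation vector about the world's x, y, z in degrees, a list of three; "gripper": the closure, from 0 (fully open) to 1 (shut). A call has exactly 5 rows; each row is the pose to reach, as a shift and turn from the pose commanded when the call began; what a row does not reach only later rows make up. A row lasts 1/10 s, in which the tool goes at most 50 mm and 8.59 degrees, less where a joint would pass 70% of its speed; a pose out of reach is approached as far as the arm can. A call with a gripper value outside its range is refused whole. The fingers move at their own pace and stop on an object; FORCE is the grip in N (left out, the last holds). Time passes only in rows, so rows that repeat a pose let the fingers close, or fill a call up. It gives the time, the measured TCP pose, the force, the opening and the grip force at its end, in the units of the state.
- bot.observe(): the state, without advancing time (a new reading comes with each control period).
- bot.grab_frame(name): name is "scene" or "top" or "wrist"; returns a dict with "pixels" (400x640x3 uint8, red, green, blue), "fx", "fy", "cx", "cy" (pixels), "dist" ([k1, k2, p1, p2, k3] as OpenCV has them; the pictures are not rectified), "extrinsics" (4x4, takes a point from world to camera coordinates). Camera axes: x right, y down, z forward; pixel columns grow to the right and rows downward; lengths in m; the calibration is good to about 2 mm. A picture is of the moment at which its call begins. There is no depth.
- bot.job_done(): hands the job in; it is judged then, once.
The state is a dict: "clock": time; "qpos": joint angles; "qd": joint speeds; "joint_efforts": joint torques, N m; "position": TCP position; "tool_rot": TCP orientation; "force": force on the tool from outside, world axes, zero at the start; "moment": the same for the moment, N m; "grip_width": finger opening in m; "finger_force": force on a finger pad.
Only numpy, scipy, OpenCV 4.12 (cv2) and the standard library are available. Lean on these libraries where they do the work, as an engineer would, in place of code of your own. Each camera call takes 0.05 s, during which the arm holds its last target. There are 200 camera calls.

TASK

Feel how firmly each of the three winged clamp caps along the circuit board is done up: grip it and turn it clockwise until it gives, by about 15 degrees (at least 6, never more than 45, and never anticlockwise), without pushing the sprung posts more than 4 mm aside or leaning on the board. One gives much more easily than the other two: once all three have been tried, stand the flag upright in the shallow cup in front of that loose one, and leave everything else on the bench where it is.

Things in the scene. Friction and masses are not known exactly. Their poses are not given: they have to be found in the camera images.
- plate: steel plate 240 (its x) x 370 (its y) x 4 mm fixed on the bench; origin: centre of its underside. Three round black posts stand on it in a row along plate y, about 110 apart, near plate x = 0 (each up to 5 off in x, 8 in y). In front of each post, about 62 towards plate -x, is a shallow flag cup
- board (a point): centre of the top face, 66 above the plate's underside, of the green circuit board fixed along the far (+x) side of the row of posts: 85 (plate x) x 310 (plate y), 2 thick, parts on it up to 7 tall; its near edge 15 beyond the row
- cup_left (a point): centre of the inner floor (5 above the plate's underside) of the left flag cup as the robot sees it: a grey round rim fixed on the plate, inner diameter 33, outer 40, inner depth 6. It belongs to the post right behind it, 62 away
- cup_middle (a point): centre of the inner floor (5 above the plate's underside) of the middle flag cup as the robot sees it: a grey round rim fixed on the plate, inner diameter 33, outer 40, inner depth 6. It belongs to the post right behind it, 62 away
- cup_right (a point): centre of the inner floor (5 above the plate's underside) of the right flag cup as the robot sees it: a grey round rim fixed on the plate, inner diameter 33, outer 40, inner depth 6. It belongs to the post right behind it, 62 away
- post_a: round black post with its cap, all mm: 34 diameter to 34 high, then a neck of 26 diameter to 60 high; the foot is fixed, the neck with the cap is sprung: it yields sideways 1 mm for every 4 N and springs back. Origin: centre of its underside, on the plate's top face (4 above the bench). Which post stands at which place changes
- cap_a_wing (a point): centre of the wing bar of a winged clamp cap, one of three that look alike: an aluminium bar 38 long, 10 thick and 22 tall standing on edge, on a 9 radius hub over a 17 radius washer, on a black post. The point lies on the turning axis, 84 above the post's foot, in the middle of the bar's height (bar from 11 below to 11 above it). x runs along the bar, y across its thickness, z up
- cap_a (a joint): turn of that cap in rad: 0 at the start, growing clockwise seen from above (tightening). Held by dry friction alone: it gives only at its breakaway torque, then turns on at about that torque and stays where it is left. One of the three caps is loose and breaks away below 0.15 N m; the other two are tight and need 0.2 to 0.35 N m. The bar may be gripped at 40 N
- post_b: round black post with its cap, all mm: 34 diameter to 34 high, then a neck of 26 diameter to 60 high; the foot is fixed, the neck with the cap is sprung: it yields sideways 1 mm for every 4 N and springs back. Origin: centre of its underside, on the plate's top face (4 above the bench). Which post stands at which place changes
- cap_b_wing (a point): centre of the wing bar of a winged clamp cap, one of three that look alike: an aluminium bar 38 long, 10 thick and 22 tall standing on edge, on a 9 radius hub over a 17 radius washer, on a black post. The point lies on the turning axis, 84 above the post's foot, in the middle of the bar's height (bar from 11 below to 11 above it). x runs along the bar, y across its thickness, z up
- cap_b (a joint): turn of that cap in rad: 0 at the start, growing clockwise seen from above (tightening). Held by dry friction alone: it gives only at its breakaway torque, then turns on at about that torque and stays where it is left. One of the three caps is loose and breaks away below 0.15 N m; the other two are tight and need 0.2 to 0.35 N m. The bar may be gripped at 40 N
- post_c: round black post with its cap, all mm: 34 diameter to 34 high, then a neck of 26 diameter to 60 high; the foot is fixed, the neck with the cap is sprung: it yields sideways 1 mm for every 4 N and springs back. Origin: centre of its underside, on the plate's top face (4 above the bench). Which post stands at which place changes
- cap_c_wing (a point): centre of the wing bar of a winged clamp cap, one of three that look alike: an aluminium bar 38 long, 10 thick and 22 tall standing on edge, on a 9 radius hub over a 17 radius washer, on a black post. The point lies on the turning axis, 84 above the post's foot, in the middle of the bar's height (bar from 11 below to 11 above it). x runs along the bar, y across its thickness, z up
- cap_c (a joint): turn of that cap in rad: 0 at the start, growing clockwise seen from above (tightening). Held by dry friction alone: it gives only at its breakaway torque, then turns on at about that torque and stays where it is left. One of the three caps is loose and breaks away below 0.15 N m; the other two are tight and need 0.2 to 0.35 N m. The bar may be gripped at 40 N
- flag: flag stand, loose, 75 tall, about 90 g: round steel foot 25 diameter, 12 tall; thin stem 8 diameter; and on top an aluminium plate 30 wide (its x), 10 thick (its y), from 45 to 75 above the foot. Origin: centre of its underside. It starts upright on the bench right of the plate
- puck: black magnetic probe foot on the plate, 32 diameter, 52 tall, a bystander; origin: centre of its underside
- spare_post: spare round black post without a cap, 34 diameter, 60 tall, a bystander; origin: centre of its underside
- driver: screwdriver lying on the bench, a bystander; origin: underside of its middle
- tray: dark grey two-compartment parts tray 90 x 130 x 30, a bystander; origin: centre of its underside
- jar: small jar with a white cap, 44 diameter, 60 tall, a bystander; origin: centre of its underside
- meter: grey hand-held meter 170 x 85 x 35 lying on the bench, a bystander; origin: centre of its underside
Not all that is in view belongs to the job. Leave any orange look-alike of the flag alone. What is shaped like the post_a but green is not meant.

How it is judged:
By the outcome, as a careful person would: the job done as asked, in the order asked, and still so for the second after the job is handed in, with the robot touching nothing.
It also fails if it takes over 64 s, if anything falls off the work surface, if the arm or the gripper's body presses on something with over 40 N, if the wrist force passes 120 N, or if a joint passes its speed limit or range.

## Working session

There is one attempt and no reset: what is moved stays moved. The work goes in short steps, Python scripts to look and compute and a shell command to move; the robot and the scene stay as the last step left them, time stands still between calls to the robot, and variables do not carry over. Pictures are saved under pics/ and viewed, at most 14 in all, crops included, and the job is handed in when it is done.

```bash
mkdir -p pics; ls
python3 - <<'E'
from workcell import bot
import cv2
for n in ("scene","top"):
    f=bot.grab_frame(n); cv2.imwrite(f"pics/{n}0.png",f["pixels"][:,:,::-1])
    print(n,f["fx"],f["dist"],f["extrinsics"])
print(bot.observe())
E
```

```text
pics
scene 495.0258988968208 [0.03535524 0.         0.         0.         0.        ] [[-0.74415075  0.66788507 -0.01300726  0.42199017]
 [ 0.36713764  0.39263879 -0.84323468 -0.13897839]
 [-0.55807671 -0.63226918 -0.5373882   1.48555001]
 [ 0.          0.          0.          1.        ]]
top 362.02731698060865 [-0.06411907  0.          0.          0.          0.        ] [[-0.02765249 -0.99958663 -0.0078678   0.03718373]
 [-0.99698354  0.02814978 -0.07232855  0.53594624]
 [ 0.07252013  0.005844   -0.99734983  1.11509023]
 [ 0.          0.          0.          1.        ]]
{'clock': 0.1, 'qpos': array([ 1.11883485,  0.52197562, -0.03629878,  1.59995255,  0.02120026,
        1.021087  , -0.11277753]), 'qd': array([ 0.00175344, -0.00319983,  0.00061825, -0.0019094 ,  0.00178387,
        0.00099936, -0.00102122]), 'joint_efforts': array([ 4.85707540e-03, -9.28475904e+01,  1.98468380e+00, -3.70526612e+01,
        1.81808945e-02,  5.48595432e-03,  7.34910304e-05]), 'position': array([ 0.23268765, -0.57974458,  0.23076983]), 'tool_rot': array([-3.14055864e+00,  8.66499055e-05,  3.81748331e-01]), 'force': array([-0.2113142 , -0.20653941, -0.56974837]), 'moment': array([-0.00868573, -0.02154981,  0.0272511 ]), 'finger_force': 0.0, 'grip_width': 0.08532604794899626}
```

View pics/top0.png

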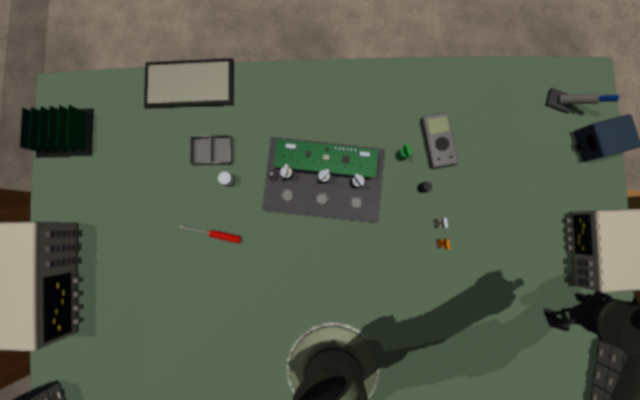

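View pics/scene0.png

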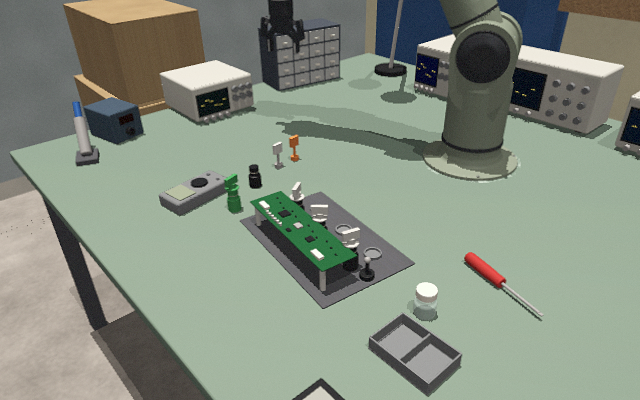

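The top view shows the three caps at about (286,172), (324,175) and (358,181), with cups in front at (287,196), (321,199) and (356,202). The white flag is at (441,222). The orange look-alike at (444,243) and the green post at (404,152) are not meant. Next I'll get rough positions.

```bash
cat > h.py <<'E'
from workcell import bot
import cv2, numpy as np
def K(f): return np.array([[f["fx"],0,f["cx"]],[0,f["fy"],f["cy"]],[0,0,1]])
def world(f,uv,z):
    n=cv2.undistortPoints(np.array(uv,float).reshape(-1,1,2),K(f),np.array(f["dist"])).reshape(-1,2)
    E=np.array(f["extrinsics"]);R,t=E[:3,:3],E[:3,3];c=-R.T@t
    d=np.c_[n,np.ones(len(n))]@R
    return c+d*((np.broadcast_to(z,len(n))-c[2])/d[:,2])[:,None]
def pix(f,P):
    E=np.array(f["extrinsics"])
    return cv2.projectPoints(np.array(P,float).reshape(-1,3),cv2.Rodrigues(E[:3,:3])[0],E[:3,3],K(f),np.array(f["dist"]))[0].reshape(-1,2)
E
python3 - <<'E'
from h import *
f=bot.grab_frame("top")
print(world(f,[(286,172),(324,175),(358,181)],.098).round(3))
print(world(f,[(287,196),(321,199),(356,202)],.008).round(3))
print(world(f,[(441,222)],.075).round(3), world(f,[(270,138),(384,150),(378,222),(263,211)],.004).round(3))
w=bot.grab_frame("wrist");print(w["fx"],w["cx"],w["cy"],w["extrinsics"]); 
s=bot.observe()
from scipy.spatial.transform import Rotation as Ro
T=np.eye(4);T[:3,:3]=Ro.from_euler("xyz",s["tool_rot"]).as_matrix();T[:3,3]=s["position"]
print("cam_T_tool",(w["extrinsics"]@T).round(3))
E
```

```text
[[ 0.609  0.121  0.098]
 [ 0.597  0.01   0.098]
 [ 0.576 -0.089  0.098]]
[[ 0.545  0.128  0.008]
 [ 0.533  0.021  0.008]
 [ 0.52  -0.089  0.008]]
[[ 0.45  -0.335  0.075]] [[ 0.735  0.18   0.004]
 [ 0.685 -0.186  0.004]
 [ 0.455 -0.157  0.004]
 [ 0.5    0.206  0.004]]
288.369746059373 318.14270409155415 202.00002017125377 [[ 0.37206964 -0.92820391 -0.00129726 -0.62471835]
 [-0.89304575 -0.35835684  0.27212069 -0.0352611 ]
 [-0.25304837 -0.10008934 -0.96226226  0.37906451]
 [ 0.          0.          0.          1.        ]]
cam_T_tool [[-0.001  1.     0.001 -0.   ]
 [-0.962 -0.    -0.272  0.027]
 [-0.272 -0.001  0.962  0.156]
 [ 0.     0.     0.     1.   ]]
```

```bash
python3 -m crank '{"travel":[[3,4,0],[6,8,0],[9,12,0],[12,16,0],[15,20,0]],"turn":[[0,0,0],[0,0,-5],[0,0,-10],[0,0,-15],[0,0,-20]],"gripper":[0,0,0,0,0]}' 40
python3 -m crank '{"travel":[[3,4,0],[6,8,0],[6,8,0],[6,8,0],[6,8,0]],"turn":[[0,0,-5],[0,0,-10],[0,0,-10],[0,0,-10],[0,0,-10]],"gripper":[0,0,0,0,0]}'
python3 - <<'E'
from h import *
f=bot.grab_frame("wrist");np.save("w1.npy",f,allow_pickle=True)
cv2.imwrite("pics/w1.png",f["pixels"][:,:,::-1])
E
python3 -m crank '{"travel":[[2,4.5,1],[4,9,2],[6,13,3],[7,18,4],[8,22,5]],"turn":[[0,0,0],[0,0,0],[0,0,0],[0,0,0],[0,0,0]],"gripper":[0,0,0,0,0]}'
python3 -m crank '{"travel":[[0,4.5,0],[0,9,0],[0,9,0],[0,9,0],[0,9,0]],"turn":[[0,0,0],[0,0,0],[0,0,0],[0,0,0],[0,0,0]],"gripper":[0,0,0,0,0]}'
python3 - <<'E'
from h import *
f=bot.grab_frame("wrist");np.save("w2.npy",f,allow_pickle=True)
cv2.imwrite("pics/w2.png",f["pixels"][:,:,::-1])
E
```

```text
clock: 0.7
position: [0.3837, -0.3783, 0.2314]
tool_rot: [3.142, -0.0, 0.029]
force: [1.9, -0.9, 1.0]
grip_width: 0.0854
finger_force: 0.0
clock: 1.2
position: [0.4422, -0.3009, 0.2312]
tool_rot: [3.141, 0.0, -0.142]
force: [-0.7, 0.1, 0.0]
grip_width: 0.0853
finger_force: 0.0
clock: 1.75
position: [0.5228, -0.0791, 0.2817]
tool_rot: [3.142, 0.0, -0.143]
force: [0.3, 0.2, 0.1]
grip_width: 0.0852
finger_force: 0.0
clock: 2.25
position: [0.5228, 0.0081, 0.2812]
tool_rot: [3.141, 0.0, -0.144]
force: [0.1, -1.2, -0.9]
grip_width: 0.0856
finger_force: 0.0
```

View pics/w1.png

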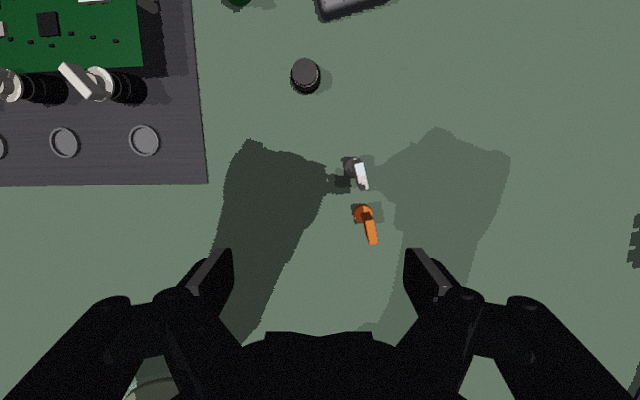

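View pics/w2.png

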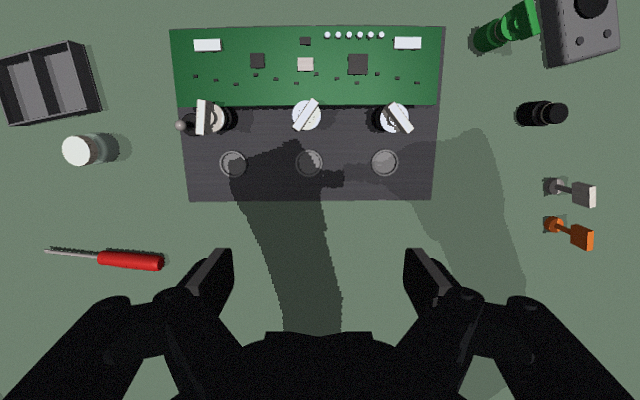

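w2 shows the caps at (204,117), (306,116) and (399,118), with cups at (233,164), (308,163) and (385,162). Flag candidates: white at (580,192) and orange at (570,232). The white one is meant because the orange one is the look-alike. I'll confirm it in an enlarged crop and read the corners there.

Run:
```python
import numpy as np,cv2
g=lambda n:np.load(n,allow_pickle=True).item()["pixels"][:,:,::-1]
r=lambda im,s:cv2.resize(im,None,fx=s,fy=s,interpolation=cv2.INTER_CUBIC)
W=g("w2.npy")
rows=[r(W[92:140,180:244],6),r(W[92:140,276:340],6),r(W[92:140,368:432],6),r(g("w1.npy")[148:196,330:394],6)]
cv2.imwrite("pics/crop.png",np.vstack([np.hstack(rows[:2]),np.hstack(rows[2:])]))
```

```text
(no output)
```

View pics/crop.png

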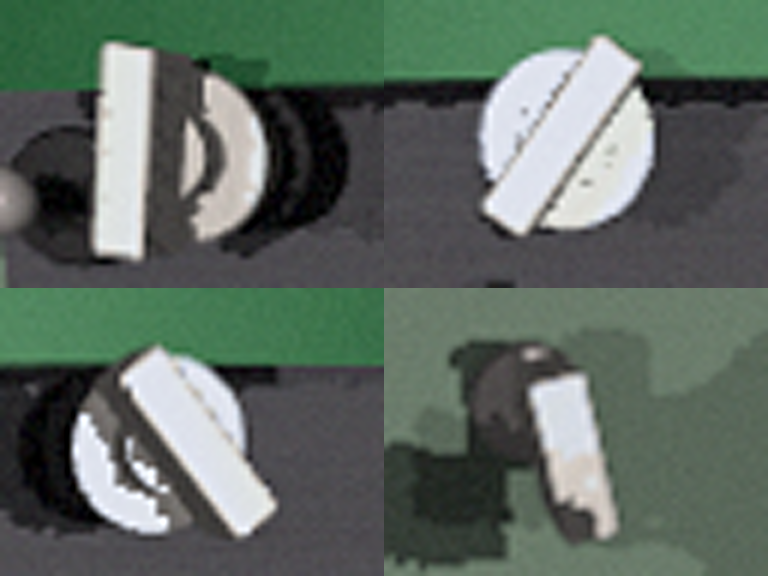

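```bash
cat > fit.py <<'E'
from h import *
def rep(n,f,c,z):
    P=world(f,c,z)[:,:2];m=P.mean(0)
    r=cv2.minAreaRect((P*1000).astype(np.float32))
    a=(P[1]+P[0]-P[2]-P[3]) if np.linalg.norm(P[1]-P[2])>np.linalg.norm(P[0]-P[1]) else (P[1]+P[2]-P[0]-P[3])
    print(n,(m*1000).round(1),"long axis deg",np.degrees(np.arctan2(a[1],a[0])).round(1)%180,np.round(r[1],1)); return m
E
python3 - <<'E'
from fit import *
L=lambda n:np.load(n,allow_pickle=True).item()
c=lambda q,dx,dy,ox,oy:[((x-dx+.5)/6-.5+ox,(y-dy+.5)/6-.5+oy) for x,y in q]
w=L("w2.npy")
rep("left",w,c([(104,43),(155,50),(143,259),(93,252)],0,0,180,92),.099)
rep("mid",w,c([(603,36),(641,68),(524,237),(484,207)],384,0,276,92),.099)
rep("right",w,c([(120,380),(157,347),(277,508),(240,538)],0,288,368,92),.099)
rep("flag",L("w1.npy"),c([(530,388),(584,374),(618,528),(568,543)],384,288,330,148),.075)
print(world(w,[(233,164),(308,163),(385,162)],.011).round(4))
print(world(w,[(169,28),(445,27),(435,106),(178,106)],.066).round(3))
E
```

```text
left [614.5 125. ] long axis deg 162.8 [ 9.4 37.4]
mid [599.6  10.7] long axis deg 135.6 [ 9.  36.9]
right [581.8 -91.8] long axis deg 32.4 [36.9  8.6]
flag [ 448.3 -348.1] long axis deg 6.9 [28.7  9.6]
[[ 0.5496  0.1281  0.011 ]
 [ 0.5352  0.0208  0.011 ]
 [ 0.5208 -0.089   0.011 ]]
[[ 0.719  0.151  0.066]
 [ 0.674 -0.159  0.066]
 [ 0.589 -0.143  0.066]
 [ 0.634  0.162  0.066]]
```

The crop confirms the white flag and gives clear bar corners for all three caps. I'll move above the left cap and check alignment close up.

```bash
python3 -m crank '{"travel":[[2.3,3,-3],[4.6,6,-6],[6.9,9,-9],[9.2,11.7,-12],[9.2,11.7,-14.1]],"turn":[[0,0,-3],[0,0,-6],[0,0,-9],[0,0,-9],[0,0,-9]],"gripper":[0,0,0,0,0]}'
python3 -m crank '{"travel":[[0,0,0],[0,0,0],[0,0,0],[0,0,0],[0,0,0]],"turn":[[0,0,0],[0,0,0],[0,0,0],[0,0,0],[0,0,0]],"gripper":[0.5,0.5,0.5,0.5,0.5]}'
python3 - <<'E'
from h import *
f=bot.grab_frame("wrist");np.save("w3.npy",f,allow_pickle=True)
s=bot.observe();print(s["moment"],s["qpos"])
cv2.imwrite("pics/w3.png",cv2.resize(f["pixels"][120:300,200:440,::-1],None,fx=3,fy=3,interpolation=cv2.INTER_CUBIC))
E
```

```text
clock: 2.8
position: [0.6161, 0.1297, 0.1376]
tool_rot: [-3.141, 0.001, -0.297]
force: [-1.0, -0.1, -0.8]
grip_width: 0.0853
finger_force: 0.0
clock: 3.3
position: [0.6152, 0.1266, 0.1414]
tool_rot: [-3.141, -0.001, -0.3]
force: [-0.0, 0.8, -0.7]
grip_width: 0.0422
finger_force: 0.0
[ 0.05387107 -0.00296633  0.00872037] [-0.22668399  0.6279647  -0.10575069  1.66783764  0.08285385  0.84893816
 -2.2372602 ]
```

View pics/w3.png

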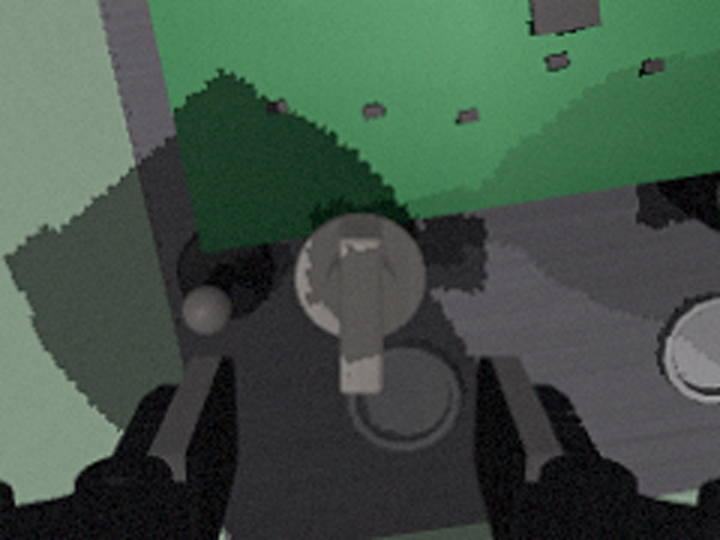

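```bash
python3 - <<'E'
from fit import *
w=np.load("w3.npy",allow_pickle=True).item()
rep("left",w,[((x+.5)/3-.5+200,(y+.5)/3-.5+120) for x,y in [(341,239),(381,239),(382,392),(341,392)]],.099)
E
python3 -m crank '{"travel":[[0,0,0],[0,0,0],[0,0,0],[0,0,0],[0,0,0]],"turn":[[0,0,8.5],[0,0,17],[0,0,25.5],[0,0,34],[0,0,42.5]],"gripper":[0.5,0.5,0.5,0.5,0.5]}'
python3 -m crank '{"travel":[[0,0,0],[0,0,0],[0,0,0],[0,0,0],[0,0,0]],"turn":[[0,0,8.5],[0,0,17],[0,0,25.5],[0,0,34],[0,0,42.5]],"gripper":[0.5,0.5,0.5,0.5,0.5]}'
python3 -m crank '{"travel":[[0,0,0],[0,0,0],[0,0,0],[0,0,0],[0,0,0]],"turn":[[0,0,8.5],[0,0,17],[0,0,25.5],[0,0,34],[0,0,42.5]],"gripper":[0.5,0.5,0.5,0.5,0.5]}'
python3 -m crank '{"travel":[[0,0,0],[0,0,0],[0,0,0],[0,0,0],[0,0,0]],"turn":[[0,0,8.5],[0,0,17],[0,0,25.5],[0,0,34],[0,0,42.5]],"gripper":[0.5,0.5,0.5,0.5,0.5]}'
python3 -m crank '{"travel":[[0,0,0],[0,0,0],[0,0,0],[0,0,0],[0,0,0]],"turn":[[0,0,8.5],[0,0,10],[0,0,10],[0,0,10],[0,0,10]],"gripper":[0.5,0.5,0.5,0.5,0.5]}'
python3 - <<'E'
from h import *
s=bot.observe();print(s["moment"],s["qpos"],s["position"])
E
```

```text
left [614.9 125.1] long axis deg 163.1 [ 9.6 37.1]
clock: 3.85
position: [0.615, 0.1269, 0.1407]
tool_rot: [3.141, -0.0, 0.449]
force: [0.9, 0.2, 0.0]
grip_width: 0.0426
finger_force: 0.0
clock: 4.35
position: [0.615, 0.1268, 0.1407]
tool_rot: [3.141, -0.0, 1.19]
force: [-0.9, 0.6, -0.2]
grip_width: 0.0428
finger_force: 0.0
clock: 4.85
position: [0.615, 0.1268, 0.1407]
tool_rot: [3.141, 0.0, 1.932]
force: [-0.7, -0.4, 0.2]
grip_width: 0.0426
finger_force: 0.0
clock: 5.35
position: [0.615, 0.1267, 0.1407]
tool_rot: [-3.142, 0.001, 2.674]
force: [-0.0, -0.3, -0.3]
grip_width: 0.0427
finger_force: 0.0
clock: 5.85
position: [0.6149, 0.127, 0.1404]
tool_rot: [-3.141, 0.0, 2.84]
force: [0.4, 0.9, -0.0]
grip_width: 0.0427
finger_force: 0.0
[ 0.03249739 -0.00718262  0.0142348 ] [ 0.25127686  0.77621986 -0.87283102  1.64046671  0.66829988  1.04855146
  0.44092769] [0.61489019 0.12702249 0.14043447]
```

```bash
cat > o.py <<'E'
from h import *
s=bot.observe();print("M",s["moment"].round(3),"F",s["force"].round(1),"yaw",np.degrees(s["tool_rot"][2]).round(2),"q7",s["qpos"][6].round(3))
E
python3 -m crank '{"travel":[[0,-0.2,-1.5],[0,-0.2,-3],[0,-0.2,-4.5],[0,-0.2,-6.1],[0,-0.2,-6.1]],"turn":[[0,0,0],[0,0,0],[0,0,0],[0,0,0],[0,0,0]],"gripper":[0.5,0.5,0.5,0.5,0.5]}' 40
python3 o.py
python3 -m crank '{"travel":[[0,0,0],[0,0,0],[0,0,0],[0,0,0],[0,0,0]],"turn":[[0,0,0],[0,0,0],[0,0,0],[0,0,0],[0,0,0]],"gripper":[0.8,1,1,1,1]}' 40
python3 o.py
```

```text
clock: 6.35
position: [0.6136, 0.1247, 0.0765]
tool_rot: [-3.14, -0.003, 2.843]
force: [1.0, 0.2, 0.3]
grip_width: 0.0431
finger_force: 0.0
M [-0.059  0.051  0.006] F [1.  0.2 0.3] yaw 162.89 q7 0.394
clock: 6.85
position: [0.6157, 0.1254, 0.0809]
tool_rot: [3.141, 0.002, 2.843]
force: [-1.4, -0.9, 10.6]
grip_width: 0.009
finger_force: 62.0
M [-0.142  0.308  0.052] F [-1.4 -0.9 10.6] yaw 162.87 q7 0.395
```

```bash
python3 -m crank '{"travel":[[0,0,0],[0,0,0],[0,0,0],[0,0,0],[0,0,0]],"turn":[[0,0,0],[0,0,0],[0,0,0],[0,0,0],[0,0,0]],"gripper":[1,1,1,1,1]}' 40
python3 o.py
```

```text
clock: 7.35
position: [0.6157, 0.1254, 0.0809]
tool_rot: [3.141, 0.002, 2.843]
force: [-1.2, -0.8, 10.5]
grip_width: 0.0091
finger_force: 62.0
M [-0.113  0.348  0.045] F [-1.2 -0.8 10.5] yaw 162.87 q7 0.395
```

```bash
python3 -m crank '{"travel":[[0,0,0],[0,0,0],[0,0,0],[0,0,0.1],[0,0,0.1]],"turn":[[0,0,0],[0,0,0],[0,0,0],[0,0,0],[0,0,0]],"gripper":[1,1,1,1,1]}' 26
python3 o.py
```

```text
clock: 7.85
position: [0.6153, 0.1252, 0.0811]
tool_rot: [3.141, 0.001, 2.843]
force: [0.6, 0.0, 5.7]
grip_width: 0.0093
finger_force: 65.3
M [ 0.148 -0.034 -0.006] F [0.6 0.  5.7] yaw 162.87 q7 0.396
```

```bash
python3 -m crank '{"travel":[[0,0,0],[0,0,0],[0,0,0],[0,0,0],[0,0,0]],"turn":[[0,0,0],[0,0,0],[0,0,0],[0,0,0],[0,0,0]],"gripper":[0.8,0.8,0.8,0.8,0.8]}' 26
python3 o.py
python3 -m crank '{"travel":[[0,0,0],[0,0,0],[0,0,0],[0,0,0],[0,0,0]],"turn":[[0,0,0],[0,0,0],[0,0,0],[0,0,0],[0,0,0]],"gripper":[1,1,1,1,1]}' 26
python3 o.py
```

```text
clock: 8.35
position: [0.6152, 0.125, 0.0807]
tool_rot: [3.141, 0.001, 2.842]
force: [0.8, -0.2, 5.8]
grip_width: 0.0172
finger_force: 3.1
M [-0.07  -0.006  0.016] F [ 0.8 -0.2  5.8] yaw 162.86 q7 0.396
clock: 8.85
position: [0.6154, 0.1254, 0.0811]
tool_rot: [3.141, 0.001, 2.843]
force: [-0.4, 0.1, 11.1]
grip_width: 0.0092
finger_force: 44.6
M [-0.055  0.034  0.045] F [-0.4  0.1 11.1] yaw 162.87 q7 0.396
```

```bash
python3 -m crank '{"travel":[[0,0,0],[0,0,0],[0,0,0.3],[0,0,0.3],[0,0,0.3]],"turn":[[0,0,0],[0,0,0],[0,0,0],[0,0,0],[0,0,0]],"gripper":[0.7,0.7,0.7,0.7,0.7]}' 26
python3 o.py
python3 -m crank '{"travel":[[0,0,0],[0,0,0],[0,0,0],[0,0,0],[0,0,0]],"turn":[[0,0,0],[0,0,0],[0,0,0],[0,0,0],[0,0,0]],"gripper":[0.85,1,1,1,1]}' 22
python3 o.py
```

```text
clock: 9.35
position: [0.6148, 0.125, 0.0833]
tool_rot: [-3.142, 0.0, 2.843]
force: [-0.2, 0.1, -0.7]
grip_width: 0.0253
finger_force: 0.0
M [ 0.033  0.006 -0.027] F [-0.2  0.1 -0.7] yaw 162.87 q7 0.399
clock: 9.85
position: [0.6149, 0.1251, 0.0833]
tool_rot: [3.141, 0.0, 2.843]
force: [0.8, 0.8, 1.0]
grip_width: 0.0092
finger_force: 24.6
M [ 0.218 -0.093  0.069] F [0.8 0.8 1. ] yaw 162.88 q7 0.399
```

```bash
python3 -m crank '{"travel":[[0,0,0],[0,0,0],[0,0,0],[0,0,0],[0,0,0]],"turn":[[0,0,0],[0,0,0],[0,0,-1],[0,0,-2],[0,0,-3]],"gripper":[1,1,1,1,1]}' 38
python3 o.py
python3 -m crank '{"travel":[[0,0,0],[0,0,0],[0,0,0],[0,0,0],[0,0,0]],"turn":[[0,0,-1],[0,0,-2],[0,0,-3],[0,0,-4],[0,0,-5]],"gripper":[1,1,1,1,1]}'
python3 o.py
python3 -m crank '{"travel":[[0,0,0],[0,0,0],[0,0,0],[0,0,0],[0,0,0]],"turn":[[0,0,-1],[0,0,-2],[0,0,-3],[0,0,-4],[0,0,-5]],"gripper":[1,1,1,1,1]}'
python3 o.py
```

```text
clock: 10.35
position: [0.6149, 0.1251, 0.0833]
tool_rot: [3.142, 0.0, 2.789]
force: [0.4, 0.7, 2.3]
grip_width: 0.0091
finger_force: 43.6
M [ 0.287 -0.06   0.353] F [0.4 0.7 2.3] yaw 159.79 q7 0.351
clock: 10.85
position: [0.6149, 0.125, 0.0833]
tool_rot: [3.142, 0.0, 2.702]
force: [-0.4, 0.9, 2.7]
grip_width: 0.0086
finger_force: 43.7
M [0.267 0.015 0.333] F [-0.4  0.9  2.7] yaw 154.79 q7 0.275
clock: 11.35
position: [0.6149, 0.125, 0.0833]
tool_rot: [3.142, 0.0, 2.614]
force: [-0.4, 1.0, 4.5]
grip_width: 0.009
finger_force: 43.8
M [ 0.234 -0.048  0.302] F [-0.4  1.   4.5] yaw 149.79 q7 0.198
```

```bash
python3 -m crank '{"travel":[[0,0,0],[0,0,0],[0,0,0],[0,0,0],[0,0,0]],"turn":[[0,0,-1],[0,0,-2],[0,0,-3],[0,0,-4],[0,0,-4]],"gripper":[1,1,1,1,1]}'
python3 o.py
python3 -m crank '{"travel":[[0,0,0],[0,0,0],[0,0,0],[0,0,3],[0,0,6]],"turn":[[0,0,0],[0,0,0],[0,0,0],[0,0,0],[0,0,0]],"gripper":[0.5,0.5,0.5,0.5,0.5]}'
python3 -m crank '{"travel":[[0,0,1],[0,0,2],[0,0,2],[0,0,2],[0,0,2]],"turn":[[0,0,0],[0,0,0],[0,0,0],[0,0,0],[0,0,0]],"gripper":[0.5,0.5,0.5,0.5,0.5]}'
python3 - <<'E'
from h import *
f=bot.grab_frame("wrist");np.save("w4.npy",f,allow_pickle=True)
cv2.imwrite("pics/w4.png",f["pixels"][:,:,::-1])
E
python3 o.py
```

```text
clock: 11.85
position: [0.6149, 0.125, 0.0833]
tool_rot: [-3.142, 0.0, 2.545]
force: [-0.2, 1.4, 5.1]
grip_width: 0.0088
finger_force: 43.8
M [ 0.276 -0.04   0.324] F [-0.2  1.4  5.1] yaw 145.82 q7 0.138
clock: 12.35
position: [0.6143, 0.1249, 0.1434]
tool_rot: [-3.14, -0.002, 2.546]
force: [0.4, 0.5, 0.4]
grip_width: 0.0424
finger_force: 0.0
clock: 12.85
position: [0.6144, 0.1248, 0.1623]
tool_rot: [-3.141, -0.001, 2.546]
force: [-0.1, -0.1, -0.3]
grip_width: 0.0426
finger_force: 0.0
M [-0.012 -0.014 -0.049] F [-0.9  0.4 -0.4] yaw 145.88 q7 0.203
```

View pics/w4.png

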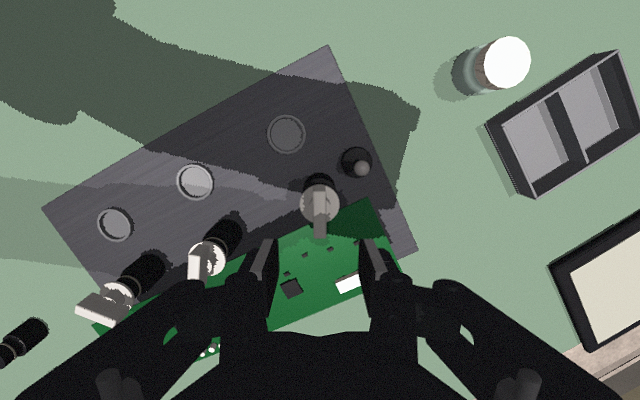

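The bar at (320,215) is in line with the tool, so the left cap turned with it: about 17° at about 0.32 N m, which is tight. Now the middle cap.

```bash
python3 -m crank '{"travel":[[-0.5,-3.8,0],[-1,-7.6,0],[-1.5,-11.4,0],[-1.5,-11.4,0],[-1.5,-11.4,0]],"turn":[[0,0,-5],[0,0,-10.2],[0,0,-10.2],[0,0,-10.2],[0,0,-10.2]],"gripper":[0.5,0.5,0.5,0.5,0.5]}' 22
python3 -m crank '{"travel":[[0,0,-2],[0,0,-4],[0,0,-6],[0,0,-7.9],[0,0,-7.9]],"turn":[[0,0,0],[0,0,0],[0,0,0],[0,0,0],[0,0,0]],"gripper":[0.5,0.5,0.5,0.5,0.6]}'
python3 o.py
python3 -m crank '{"travel":[[0,0,0],[0,0,0],[0,0,0],[0,0,0],[0,0,0]],"turn":[[0,0,0],[0,0,0],[0,0,0],[0,0,0],[0,0,0]],"gripper":[0.85,1,1,1,1]}' 22
python3 o.py
```

```text
clock: 13.4
position: [0.5997, 0.0102, 0.1629]
tool_rot: [-3.141, -0.0, 2.367]
force: [-0.3, 0.4, 0.7]
grip_width: 0.0426
finger_force: 0.0
clock: 13.9
position: [0.5986, 0.0124, 0.0821]
tool_rot: [-3.14, -0.003, 2.37]
force: [-0.2, -0.2, 0.2]
grip_width: 0.0338
finger_force: 0.0
M [ 0.013 -0.015  0.001] F [-0.2 -0.2  0.2] yaw 135.8 q7 0.141
clock: 14.4
position: [0.6003, 0.0113, 0.0851]
tool_rot: [3.141, 0.001, 2.368]
force: [-1.3, 0.3, 7.1]
grip_width: 0.0092
finger_force: 29.0
M [0.229 0.301 0.031] F [-1.3  0.3  7.1] yaw 135.67 q7 0.141
```

```bash
python3 -m crank '{"travel":[[0,0,0],[0,0,0],[0,0,0],[0,0,0],[0,0,0]],"turn":[[0,0,0],[0,0,0],[0,0,-1],[0,0,-2],[0,0,-3]],"gripper":[1,1,1,1,1]}' 34
python3 o.py
python3 -m crank '{"travel":[[0,0,0],[0,0,0],[0,0,0],[0,0,0],[0,0,0]],"turn":[[0,0,-1],[0,0,-2],[0,0,-3],[0,0,-4],[0,0,-5]],"gripper":[1,1,1,1,1]}'
python3 o.py
python3 -m crank '{"travel":[[0,0,0],[0,0,0],[0,0,0],[0,0,0],[0,0,0]],"turn":[[0,0,-1],[0,0,-2],[0,0,-3],[0,0,-4],[0,0,-5]],"gripper":[1,1,1,1,1]}'
python3 o.py
python3 -m crank '{"travel":[[0,0,0],[0,0,0],[0,0,0],[0,0,0],[0,0,0]],"turn":[[0,0,-1],[0,0,-2],[0,0,-3],[0,0,-3],[0,0,-3]],"gripper":[1,1,1,1,1]}'
python3 o.py
```

```text
clock: 14.9
position: [0.6003, 0.0113, 0.0852]
tool_rot: [3.14, 0.001, 2.315]
force: [-0.8, 2.4, 8.5]
grip_width: 0.0088
finger_force: 35.5
M [0.224 0.315 0.027] F [-0.8  2.4  8.5] yaw 132.64 q7 0.096
clock: 15.4
position: [0.6004, 0.0113, 0.0852]
tool_rot: [3.14, 0.001, 2.228]
force: [-1.0, 0.7, 7.3]
grip_width: 0.0088
finger_force: 35.5
M [0.232 0.285 0.077] F [-1.   0.7  7.3] yaw 127.64 q7 0.021
clock: 15.9
position: [0.6004, 0.0113, 0.0852]
tool_rot: [3.14, 0.001, 2.14]
force: [-0.9, 0.5, 7.7]
grip_width: 0.0089
finger_force: 35.5
M [0.24  0.283 0.069] F [-0.9  0.5  7.7] yaw 122.64 q7 -0.053
clock: 16.4
position: [0.6004, 0.0113, 0.0852]
tool_rot: [3.14, 0.001, 2.089]
force: [-1.4, 1.6, 7.2]
grip_width: 0.0092
finger_force: 35.5
M [0.303 0.338 0.016] F [-1.4  1.6  7.2] yaw 119.67 q7 -0.097
```

Torque here was only about 0.05 N m. I'll release and check that the cap really turned.

```bash
python3 -m crank '{"travel":[[0,0,0],[0,0,0],[0,0,0],[0,0,3],[0,0,6]],"turn":[[0,0,0],[0,0,0],[0,0,0],[0,0,0],[0,0,0]],"gripper":[0.5,0.5,0.5,0.5,0.5]}'
python3 -m crank '{"travel":[[0,0,1],[0,0,2],[0,0,2],[0,0,2],[0,0,2]],"turn":[[0,0,0],[0,0,0],[0,0,0],[0,0,0],[0,0,0]],"gripper":[0.5,0.5,0.5,0.5,0.5]}'
python3 - <<'E'
from h import *
f=bot.grab_frame("wrist");np.save("w5.npy",f,allow_pickle=True)
cv2.imwrite("pics/w5.png",cv2.resize(f["pixels"][130:330,180:440,::-1],None,fx=3,fy=3,interpolation=cv2.INTER_CUBIC))
E
python3 o.py
```

```text
clock: 16.9
position: [0.5993, 0.0111, 0.1445]
tool_rot: [-3.14, -0.001, 2.089]
force: [0.3, 0.0, 0.3]
grip_width: 0.0429
finger_force: 0.0
clock: 17.4
position: [0.5994, 0.0109, 0.1634]
tool_rot: [-3.14, -0.001, 2.089]
force: [-0.1, -0.3, 0.2]
grip_width: 0.0429
finger_force: 0.0
M [-0.036 -0.041 -0.055] F [-0.5  0.8 -0.4] yaw 119.68 q7 -0.027
```

View pics/w5.png

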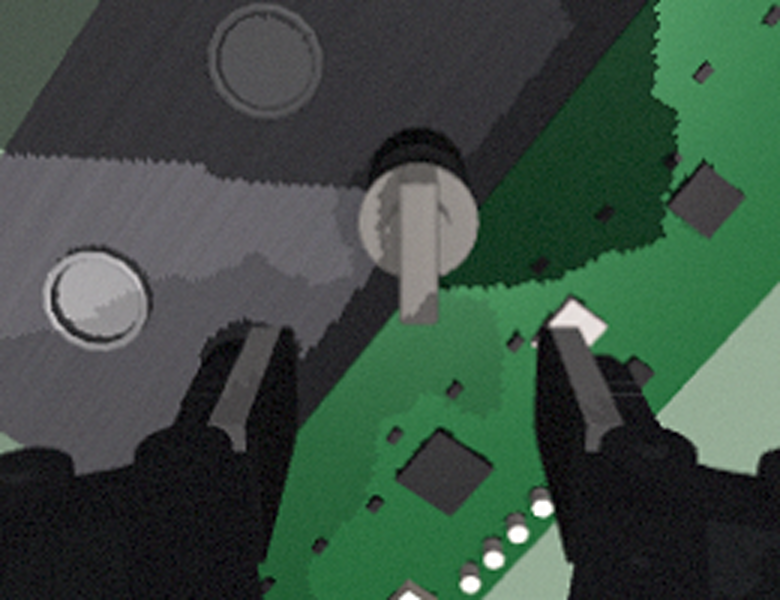

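The middle bar at (420,250) in the crop is in line with the tool, so it turned about 16° at about 0.05 N m and is loose. Now the right cap.

```bash
python3 -m crank '{"travel":[[-0.4,-2,0],[-0.7,-4,0],[-1,-6,0],[-1.4,-8,0],[-1.8,-10.3,0]],"turn":[[0,0,-8.5],[0,0,-17],[0,0,-25.5],[0,0,-34],[0,0,-42.5]],"gripper":[0.5,0.5,0.5,0.5,0.5]}' 22
python3 -m crank '{"travel":[[0,0,0],[0,0,0],[0,0,0],[0,0,0],[0,0,0]],"turn":[[0,0,-8.5],[0,0,-17],[0,0,-25.5],[0,0,-34],[0,0,-42.5]],"gripper":[0.5,0.5,0.5,0.5,0.5]}'
python3 -m crank '{"travel":[[0,0,0],[0,0,-2],[0,0,-4],[0,0,-4],[0,0,-4]],"turn":[[0,0,-2.3],[0,0,-2.3],[0,0,-2.3],[0,0,-2.3],[0,0,-2.3]],"gripper":[0.5,0.5,0.5,0.5,0.5]}'
python3 o.py
python3 - <<'E'
from h import *
f=bot.grab_frame("wrist");np.save("w6.npy",f,allow_pickle=True)
cv2.imwrite("pics/w6.png",cv2.resize(f["pixels"][130:330,180:440,::-1],None,fx=3,fy=3,interpolation=cv2.INTER_CUBIC))
E
```

```text
clock: 17.95
position: [0.5815, -0.0924, 0.1637]
tool_rot: [-3.141, -0.0, 1.341]
force: [-0.2, -0.2, 0.5]
grip_width: 0.0428
finger_force: 0.0
clock: 18.45
position: [0.5816, -0.0919, 0.1637]
tool_rot: [-3.141, 0.001, 0.599]
force: [-0.6, -0.4, 0.2]
grip_width: 0.0422
finger_force: 0.0
clock: 18.95
position: [0.5817, -0.0919, 0.1242]
tool_rot: [-3.141, 0.001, 0.565]
force: [0.1, 0.3, 0.5]
grip_width: 0.0425
finger_force: 0.0
M [ 0.031 -0.035 -0.023] F [0.1 0.3 0.5] yaw 32.38 q7 -1.184
```

View pics/w6.png

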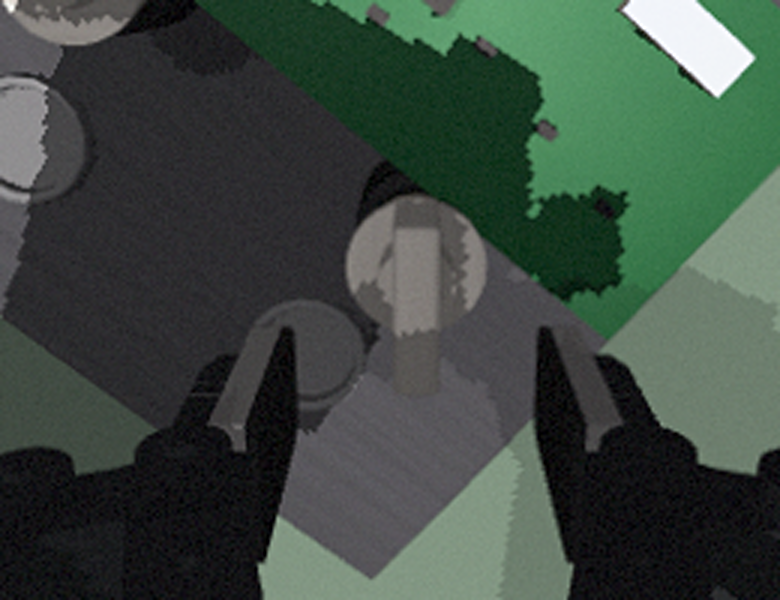

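The right bar (u≈319) is aligned with the tool centre. Descend, grip and turn.

```bash
python3 -m crank '{"travel":[[0,0,-2],[0,0,-4],[0,0,-4],[0,0,-4],[0,0,-4]],"turn":[[0,0,0],[0,0,0],[0,0,0],[0,0,0],[0,0,0]],"gripper":[0.5,0.5,0.6,0.6,0.6]}'
python3 -m crank '{"travel":[[0,0,0],[0,0,0],[0,0,0],[0,0,0],[0,0,0]],"turn":[[0,0,0],[0,0,0],[0,0,0],[0,0,0],[0,0,0]],"gripper":[0.85,1,1,1,1]}' 22
python3 o.py
python3 -m crank '{"travel":[[0,0,0],[0,0,0],[0,0,0],[0,0,0],[0,0,0]],"turn":[[0,0,0],[0,0,0],[0,0,-1],[0,0,-2],[0,0,-3]],"gripper":[1,1,1,1,1]}' 36
python3 o.py
python3 -m crank '{"travel":[[0,0,0],[0,0,0],[0,0,0],[0,0,0],[0,0,0]],"turn":[[0,0,-1],[0,0,-2],[0,0,-3],[0,0,-4],[0,0,-5]],"gripper":[1,1,1,1,1]}'
python3 o.py
```

```text
clock: 19.5
position: [0.5826, -0.092, 0.0857]
tool_rot: [3.141, -0.001, 0.565]
force: [-0.2, 0.4, 0.7]
grip_width: 0.0346
finger_force: 0.0
clock: 20.0
position: [0.5823, -0.092, 0.0851]
tool_rot: [3.141, -0.001, 0.565]
force: [-0.7, -0.1, 7.2]
grip_width: 0.0095
finger_force: 28.4
M [ 0.102  0.245 -0.026] F [-0.7 -0.1  7.2] yaw 32.37 q7 -1.208
clock: 20.5
position: [0.5824, -0.092, 0.0852]
tool_rot: [3.141, -0.001, 0.512]
force: [-1.1, 1.2, 7.8]
grip_width: 0.0089
finger_force: 38.9
M [0.107 0.229 0.228] F [-1.1  1.2  7.8] yaw 29.35 q7 -1.251
clock: 21.0
position: [0.5824, -0.0919, 0.0851]
tool_rot: [3.141, -0.001, 0.425]
force: [-1.1, 0.7, 7.5]
grip_width: 0.0092
finger_force: 38.9
M [0.024 0.237 0.225] F [-1.1  0.7  7.5] yaw 24.36 q7 -1.32
```

```bash
python3 -m crank '{"travel":[[0,0,0],[0,0,0],[0,0,0],[0,0,0],[0,0,0]],"turn":[[0,0,-1],[0,0,-2],[0,0,-3],[0,0,-4],[0,0,-5]],"gripper":[1,1,1,1,1]}'
python3 o.py
python3 -m crank '{"travel":[[0,0,0],[0,0,0],[0,0,0],[0,0,0],[0,0,0]],"turn":[[0,0,-1],[0,0,-2],[0,0,-3],[0,0,-3],[0,0,-3]],"gripper":[1,1,1,1,1]}'
python3 o.py
python3 -m crank '{"travel":[[0,0,0],[0,0,0],[0,0,0],[0,0,3],[0,0,6]],"turn":[[0,0,0],[0,0,0],[0,0,0],[0,0,0],[0,0,0]],"gripper":[0.5,0.5,0.5,0.5,0.5]}'
python3 -m crank '{"travel":[[0,0,2],[0,0,2],[0,0,2],[0,0,2],[0,0,2]],"turn":[[0,0,0],[0,0,0],[0,0,0],[0,0,0],[0,0,0]],"gripper":[0.5,0.5,0.5,0.5,0.5]}'
python3 o.py
python3 - <<'E'
from h import *
f=bot.grab_frame("wrist");np.save("w7.npy",f,allow_pickle=True)
cv2.imwrite("pics/w7.png",cv2.resize(f["pixels"][130:330,180:440,::-1],None,fx=2,fy=2,interpolation=cv2.INTER_CUBIC))
E
python3 -m crank '{"travel":[[-2.3,-4.4,0],[-4.6,-8.8,0],[-6.9,-13.2,0],[-9.2,-17.6,0],[-11.5,-22,0]],"turn":[[0,0,-3],[0,0,-6],[0,0,-9.5],[0,0,-9.5],[0,0,-9.5]],"gripper":[0.5,0.5,0.5,0.5,0.5]}'
python3 -m crank '{"travel":[[-1.9,-3.6,0],[-1.9,-3.6,0],[-1.9,-3.6,0],[-1.9,-3.6,0],[-1.9,-3.6,0]],"turn":[[0,0,0],[0,0,0],[0,0,0],[0,0,0],[0,0,0]],"gripper":[0.5,0.5,0.5,0.5,0.5]}'
python3 o.py
python3 - <<'E'
from h import *
g=np.load("w7.npy",allow_pickle=True).item()["pixels"]
f=bot.grab_frame("wrist");np.save("w8.npy",f,allow_pickle=True)
r=lambda a:cv2.resize(a[150:330,250:390,::-1],None,fx=2.8,fy=3,interpolation=cv2.INTER_CUBIC)
cv2.imwrite("pics/w78.png",np.hstack([r(g),r(f["pixels"])]))
E
```

```text
clock: 21.5
position: [0.5823, -0.092, 0.0851]
tool_rot: [3.141, -0.001, 0.338]
force: [-1.4, 0.6, 7.4]
grip_width: 0.009
finger_force: 38.9
M [0.042 0.269 0.257] F [-1.4  0.6  7.4] yaw 19.35 q7 -1.389
clock: 22.0
position: [0.5823, -0.0919, 0.0851]
tool_rot: [3.141, -0.001, 0.286]
force: [-1.2, 0.9, 7.9]
grip_width: 0.0092
finger_force: 38.9
M [0.041 0.265 0.19 ] F [-1.2  0.9  7.9] yaw 16.39 q7 -1.431
clock: 22.5
position: [0.5812, -0.0919, 0.1444]
tool_rot: [-3.141, 0.002, 0.286]
force: [-0.1, -1.0, -0.1]
grip_width: 0.0425
finger_force: 0.0
clock: 23.0
position: [0.5814, -0.0919, 0.1634]
tool_rot: [-3.141, 0.001, 0.286]
force: [-0.1, 0.7, 0.0]
grip_width: 0.0426
finger_force: 0.0
M [-0.036 -0.002  0.013] F [-0.1  0.7  0. ] yaw 16.38 q7 -1.394
clock: 23.55
position: [0.4656, -0.3134, 0.164]
tool_rot: [-3.141, 0.0, 0.12]
force: [0.9, -0.4, -0.3]
grip_width: 0.0424
finger_force: 0.0
clock: 24.05
position: [0.4486, -0.3468, 0.1642]
tool_rot: [-3.141, -0.0, 0.122]
force: [0.5, 0.0, 0.3]
grip_width: 0.0427
finger_force: 0.0
M [-0.011 -0.024 -0.014] F [0.5 0.  0.3] yaw 6.99 q7 -1.021
```

View pics/w78.png

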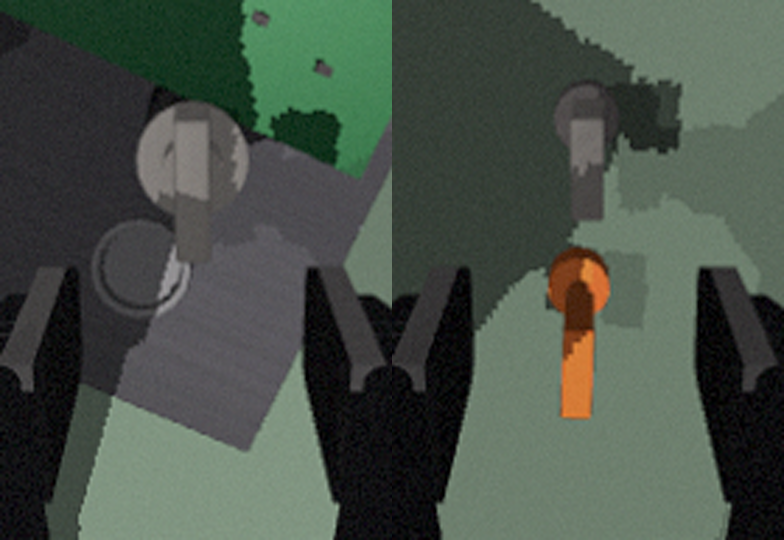

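Run:
```python
from fit import *
L=lambda n:np.load(n,allow_pickle=True).item()
w=L("w8.npy")
rep("flag",w,[((x-392)/2.8+250,y/3+150) for x,y in [(571,120),(604,120),(603,220),(572,220)]],.075)
print(world(L("w5.npy"),[(265/3+180-.3,60.5/3+130-.3)],.011),world(L("w4.npy"),[(195,181)],.011),world(L("w2.npy"),[(308,163)],.011))
```

```text
flag [ 447.9 -348.5] long axis deg 7.0 [29.2  9.7]
[[0.53500416 0.02070735 0.011     ]] [[0.53458666 0.02252326 0.011     ]] [[0.53517234 0.02076201 0.011     ]]
```

```bash
python3 -m crank '{"travel":[[0,-0.2,-3],[0,-0.2,-6],[0,-0.2,-9],[0,-0.2,-12],[0,-0.2,-12.2]],"turn":[[0,0,0],[0,0,0],[0,0,0],[0,0,0],[0,0,0]],"gripper":[0.5,0.5,0.5,0.5,0.5]}'
python3 -m crank '{"travel":[[0,0,0],[0,0,0],[0,0,0],[0,0,0],[0,0,0]],"turn":[[0,0,0],[0,0,0],[0,0,0],[0,0,0],[0,0,0]],"gripper":[0.7,0.9,1,1,1]}' 30
python3 o.py
```

```text
clock: 24.6
position: [0.4468, -0.3481, 0.0394]
tool_rot: [-3.138, 0.004, 0.121]
force: [-0.1, 0.6, 0.6]
grip_width: 0.0423
finger_force: 0.0
clock: 25.1
position: [0.4483, -0.3504, 0.0433]
tool_rot: [3.141, -0.001, 0.12]
force: [-0.9, 1.5, 9.0]
grip_width: 0.0097
finger_force: 35.1
M [0.254 0.267 0.039] F [-0.9  1.5  9. ] yaw 6.87 q7 -1.068
```

```bash
python3 -m crank '{"travel":[[0,0,1],[0,0,3],[0,0,5.5],[0,0,8],[0,0,8]],"turn":[[0,0,0],[0,0,0],[0,0,0],[0,0,0],[0,0,0]],"gripper":[1,1,1,1,1]}'
python3 -m crank '{"travel":[[0.5,2,0],[1.3,5.5,0],[2.2,9.5,0],[3.1,13.5,0],[4,17.5,0]],"turn":[[0,0,-3],[0,0,-6],[0,0,-9],[0,0,-12],[0,0,-15]],"gripper":[1,1,1,1,1]}'
python3 -m crank '{"travel":[[1,4,0],[2,8,0],[3,12,0],[4,16,0],[4.5,18.5,0]],"turn":[[0,0,0],[0,0,0],[0,0,0],[0,0,0],[0,0,0]],"gripper":[1,1,1,1,1]}'
python3 -m crank '{"travel":[[0.1,1,0],[0.1,1,0],[0.1,1,0],[0.1,1,0],[0.1,1,0]],"turn":[[0,0,0],[0,0,0],[0,0,0],[0,0,0],[0,0,0]],"gripper":[1,1,1,1,1]}'
python3 - <<'E'
from h import *
f=bot.grab_frame("wrist");np.save("w9.npy",f,allow_pickle=True)
cv2.imwrite("pics/w9.png",cv2.resize(f["pixels"][130:330,190:450,::-1],None,fx=3,fy=3,interpolation=cv2.INTER_CUBIC))
E
python3 o.py
```

```text
clock: 25.6
position: [0.4491, -0.351, 0.126]
tool_rot: [3.138, -0.004, 0.12]
force: [1.2, 0.2, -0.3]
grip_width: 0.0094
finger_force: 33.7
clock: 26.1
position: [0.4878, -0.1735, 0.1225]
tool_rot: [-3.142, -0.0, -0.144]
force: [0.3, 0.6, -0.2]
grip_width: 0.0095
finger_force: 33.6
clock: 26.6
position: [0.5332, 0.0134, 0.1225]
tool_rot: [-3.141, -0.0, -0.139]
force: [-0.5, -0.2, -0.4]
grip_width: 0.0093
finger_force: 33.6
clock: 27.1
position: [0.5337, 0.0187, 0.1223]
tool_rot: [3.141, -0.0, -0.144]
force: [0.2, -0.2, -0.7]
grip_width: 0.0099
finger_force: 33.6
M [ 0.034  0.024 -0.018] F [-0.3 -0.2 -1.8] yaw -8.21 q7 -1.964
```

View pics/w9.png

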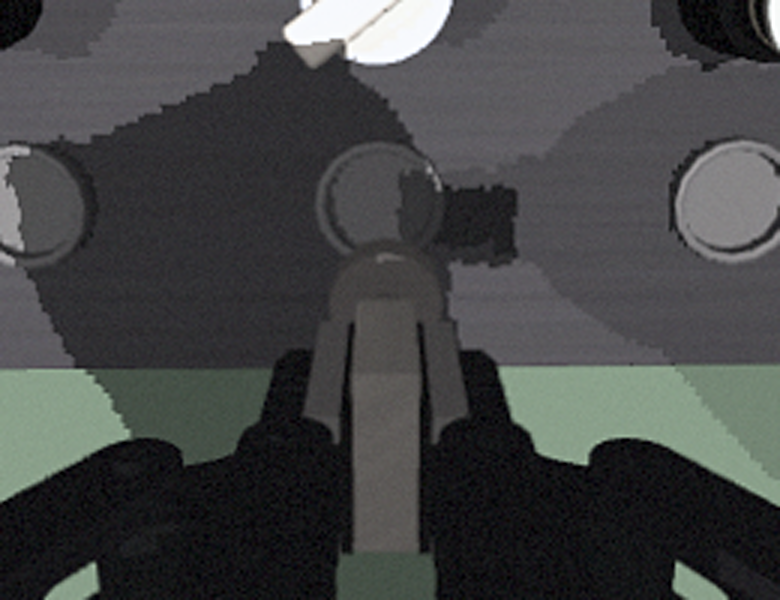

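The flag hangs upright in the gripper. Its foot is at about (386,295) in the crop and the middle cup's rim at about (380,201). I'll work out the last shift.

Run:
```python
from h import *
w=np.load("w9.npy",allow_pickle=True).item()
c=lambda x,y:((x+.5)/3-.5+190,(y+.5)/3-.5+130)
print(world(w,[c(380,201)],.011), world(w,[c(388,295),c(386.5,435)],[.091,.155]))
```

```text
[[0.53616571 0.01975833 0.011     ]] [[0.53604405 0.01751887 0.091     ]
 [0.53921936 0.01743354 0.155     ]]
```

```bash
python3 -m crank '{"travel":[[0.2,0.2,-1],[0.2,0.2,-2.5],[0.2,0.2,-4],[0.2,0.2,-5.5],[0.2,0.2,-5.5]],"turn":[[0,0,0],[0,0,0],[0,0,0],[0,0,0],[0,0,0]],"gripper":[1,1,1,1,1]}'
python3 -m crank '{"travel":[[0,0,-0.5],[0,0,-1],[0,0,-1.5],[0,0,-1.8],[0,0,-1.8]],"turn":[[0,0,0],[0,0,0],[0,0,0],[0,0,0],[0,0,0]],"gripper":[1,1,1,1,1]}'
python3 -m crank '{"travel":[[0,0,0],[0,0,0],[0,0,0],[0,0,0],[0,0,0]],"turn":[[0,0,0],[0,0,0],[0,0,0],[0,0,0],[0,0,0]],"gripper":[1,1,1,1,1]}'
python3 o.py
```

```text
clock: 27.65
position: [0.5347, 0.0219, 0.0652]
tool_rot: [3.141, 0.003, -0.142]
force: [0.1, 0.7, -0.9]
grip_width: 0.0094
finger_force: 33.5
clock: 28.15
position: [0.5357, 0.022, 0.049]
tool_rot: [3.142, 0.0, -0.142]
force: [-0.2, 0.5, -0.9]
grip_width: 0.0093
finger_force: 33.5
clock: 28.65
position: [0.5359, 0.022, 0.0494]
tool_rot: [-3.142, -0.0, -0.142]
force: [0.5, -0.1, -1.1]
grip_width: 0.0093
finger_force: 33.5
M [ 0.067 -0.008 -0.01 ] F [ 0.5 -0.1 -1.1] yaw -8.13 q7 -1.993
```

```bash
python3 -m crank '{"travel":[[0,0,-0.1],[0,0,-0.1],[0,0,-0.15],[0,0,-0.15],[0,0,-0.15]],"turn":[[0,0,0],[0,0,0],[0,0,0],[0,0,0],[0,0,0]],"gripper":[1,1,1,1,1]}'
python3 o.py
```

```text
clock: 29.15
position: [0.5361, 0.022, 0.0483]
tool_rot: [-3.141, -0.001, -0.142]
force: [-3.1, -0.3, 12.4]
grip_width: 0.0098
finger_force: 35.6
M [-0.044  0.676  0.012] F [-3.1 -0.3 12.4] yaw -8.13 q7 -1.994
```

```bash
python3 -m crank '{"travel":[[0,0,0.1],[0,0,0.1],[0,0,0.1],[0,0,0.1],[0,0,0.1]],"turn":[[0,0,0],[0,0,0],[0,0,0],[0,0,0],[0,0,0]],"gripper":[1,0.8,0.6,0.5,0.5]}'
python3 -m crank '{"travel":[[0,0,0.5],[0,0,2],[0,0,4],[0,0,7],[0,0,10]],"turn":[[0,0,0],[0,0,0],[0,0,0],[0,0,0],[0,0,0]],"gripper":[0.5,0.5,0.5,0.5,0.5]}'
python3 -m crank '{"travel":[[-2,0,2],[-5,0,4],[-5,0,4],[-5,0,4],[-5,0,4]],"turn":[[0,0,0],[0,0,0],[0,0,0],[0,0,0],[0,0,0]],"gripper":[0.5,0.5,0.5,0.5,0.5]}'
python3 o.py
python3 - <<'E'
from h import *
f=bot.grab_frame("wrist")["pixels"];s=bot.grab_frame("scene")["pixels"]
r=lambda a:cv2.resize(a[:,:,::-1],(400,300),interpolation=cv2.INTER_CUBIC)
cv2.imwrite("pics/end.png",np.hstack([r(f[50:250,170:470]),r(s[150:300,220:420])]))
E
```

```text
clock: 29.65
position: [0.5358, 0.022, 0.0487]
tool_rot: [-3.142, 0.0, -0.142]
force: [-0.4, 0.3, 0.3]
grip_width: 0.0427
finger_force: 0.0
clock: 30.15
position: [0.5355, 0.022, 0.15]
tool_rot: [3.142, 0.0, -0.142]
force: [-0.2, -0.3, 0.5]
grip_width: 0.0424
finger_force: 0.0
clock: 30.65
position: [0.4863, 0.022, 0.1886]
tool_rot: [-3.141, -0.0, -0.142]
force: [-0.6, -0.6, 0.1]
grip_width: 0.0428
finger_force: 0.0
M [-0.047  0.003 -0.021] F [-0.6 -0.6  0.1] yaw -8.13 q7 -1.96
```

View pics/end.png

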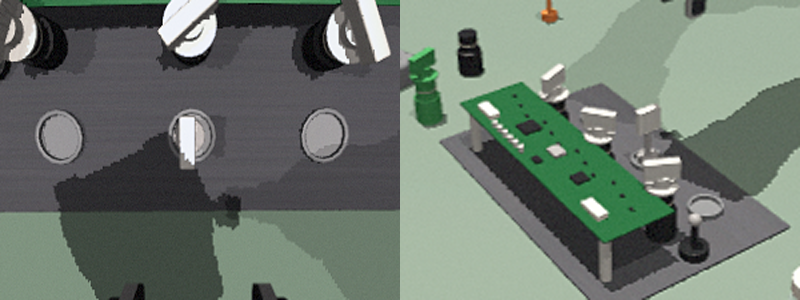

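The flag stands upright in the middle cup, at (188,140) in the left panel and (648,140) in the right, with nothing touching it.

```bash
python3 -c "
from workcell import bot
print(bot.job_done())"
```

```text
the job is handed in; nothing more can be done
None
```

I turned all three caps about 16–17° clockwise: the left (about 0.32 N m) and right (about 0.23 N m) are tight and the middle one is loose (about 0.05 N m), so the flag stands upright in the middle cup and the job is handed in at about 31 s; on the first grips of the left cap the pads read up to 65 N against the 40 N allowed for the bar and the tool met about 11 N upward, so I regripped it higher and lighter before turning.

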